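# Tip the cork out of its organiser cup

## Robot

A 6-joint arm with a two-finger parallel gripper is mounted at the origin on a cart in front of the work surface, level with it; the furniture and walls round the work are solid. World frame = base frame: x ahead of the robot, y to its left, z up, the work surface at z = 0. Lengths are in m, angles in rad, forces in N, time in s.
With the tool pointing down it reaches from about 0.35 to 0.875 m from the base axis. Payload 4.2 kg.
Tool frame: the origin (TCP) lies at the very end of the fingers, on their centre line; the grasp point (between the pads) lies 19 mm behind it (grasp_offset is the distance from the TCP to the grasp point, in m); z points along the fingers, y is the direction in which the jaws open and shut (so a half turn about z gives the same grasp; the last joint's range is limited). The gripper opens to 87 mm and grips with 3 to 60 N. Pads are 19 mm wide; open, the fingers measure 117 mm over their backs; the gripper's body (75 mm by 190 mm) begins 51 mm behind the grasp point.
Start: joints at [-0.902, 0.385, 0.008, 0, -1.194, -0.259], TCP at [0.249, -0.573, 0.223] pointing down, gripper open.
Joint ranges: [-3.14, 3.14], [-1.21, 2.06], [-1.07, 1.41], [-3.16, 2.05], [-2.99, -0.16], [-3.1, 3.1]. Speed limits (rad/s): [2.79, 2.79, 3.14, 3.14, 3.14, 3.14].

## Interface

Orientations are given as a rotation vector (axis times angle).
In Python, from bench import read_state, capture, close_job, look_for, place_of, grasp_offset gives the robot as it stands.
- The arm moves only by the tool play_rows, never from a script. Its arguments are lists of equal length, an entry for each row: "dp": the shift along the tool's x, y, z in mm, a list of three; "turn": the turn, a rotation vector about the tool's x, y, z in rad, a list of three. In form: {"dp": [[dx, dy, dz], ...], "turn": [[ax, ay, az], ...]}. A call has 1 to 20 rows; each row shifts and turns the commanded pose from where the row before left it, along the tool's axes as they then stand; what a row does not reach is not made up. A row lasts 1/10 s, in which the tool goes at most 50 mm and 8.59 degrees, less where a joint would pass 70% of its speed; a pose out of reach is approached as far as the arm can. A call with a gripper value outside its range is refused whole. "claw" is the opening, from 0 (shut) to 1 (fully open), set as the call begins (left out, the last holds). The fingers move at their own pace and stop on an object; "grip_force" is the grip in N (left out, the last holds). Time passes only in rows, so rows that do not move let the fingers close. It gives the time, the measured TCP pose, the force and the opening at its end, in the units of the state.
- read_state(): the state, without advancing time (a new reading comes with each control period).
- capture(name): name is "scene" or "side" or "wrist"; returns a dict with "pixels" (384x512x3 uint8, blue, green, red), "intrinsics" (3x3 intrinsics, pixels), "R" (3x3) and "t" (3): a world point X has camera coordinates R X + t. Camera axes: x right, y down, z forward; pixel columns grow to the right and rows downward; lengths in m; the calibration is good to about 2 mm. A picture is of the moment at which its call begins. There is no depth.
- close_job(): hands the job in, once; it reports no verdict.
Trained networks look in the newest picture that a camera, given by its name, has taken for a name from the list of things; names that differ only in an ending like _2 or _b are one class to them, and where a whole thing is asked for, a point or a joint stands for the part that bears it (a point fixed in the world has none). Each returns a list of dicts, best first, with "confidence" (0 to 1); they miss things now and then, are a little off and sometimes report something else, mostly with a low value. They report only what shows in the picture. A call takes as long as a camera call.
- look_for(camera, query): "position" ([x, y, z] in m, in world coordinates, good to about 4 mm: the middle of the surface that is visible of it).
- place_of(camera, query): "position" ([x, y, z] in m, in world coordinates, good to about 4 mm: a listed point, or the origin of a listed thing).
The state is a dict: "time": time; "qpos": joint angles; "joint_vel": joint speeds; "effort": joint torques, N m; "ee_pos": TCP position; "tool_rot": TCP orientation; "contact_force": force on the tool from outside, world axes, zero at the start; "wrist_torque": the same for the moment, N m; "grip_width": finger opening in m.
Only numpy, scipy, OpenCV 4.12 (cv2) and the standard library are available. Lean on these libraries where they do the work, as an engineer would, in place of code of your own. Each camera call takes 0.05 s, during which the arm holds its last target. There are 200 camera calls.

## Task

One of the three cups in the wooden organiser has a wine cork lying in it. Lift that cup straight up out of the organiser, upright and with the cork still in it, tip the cork out into the round bowl, and stand the empty cup upright on the free worktop, beside the organiser and the bowl.

Things in the scene. Friction and masses are not known exactly. Their poses are not given: they have to be found in the camera images.
- cup_cork: White plastic cup with the cork, 76 x 56 x 84 mm (x, y, z), rigid 3 mm walls, 0.1 kg; stands 6 mm above the worktop in the organiser. Origin: centre of underside, z up. Grip across its flat upright sides (y = -28, +28 mm) at x 6, z 55 to 80 mm. Pouring end at -x has no wall: a 22 degree ramp from x -1 to a lip at x -38, z 18 mm; the cork rolls out when -x tips down 35 degrees or more.
- cork: Wine cork, a plain cylinder 24 mm in diameter and 38 mm long, 12 g, lying across the cup's floor. Origin at its centre, its axis along its y.
- frame: Wooden organiser, fixed: 267 x 73 x 40 mm (x, y, z), base and walls 6 mm. Origin: centre of underside. Three pockets in a row at x -87, 0, +87 mm, each 81 x 61 mm, 34 mm deep, hold three equal cups with 2.5 mm play all round, pouring ends towards its -x. The two other cups hold a salt and a pepper shaker. Cups and shakers reach 90 mm above the worktop.
- bowl: White round bowl, loose, rim diameter 140 mm, 55 mm high, wall 4 mm, 0.35 kg. Origin: centre of underside, z up. The worktop (z = 0) around it is free from x = 0.40 to 0.73 m and y = -0.28 to 0.18 m, save for the organiser.

How it is judged:
By the outcome, as a careful person would: the job done as asked, in the order asked, and still so for the second after the job is handed in, with the robot touching nothing.
It also fails if it takes over 56 s, if anything falls off the work surface, if the arm or the gripper's body presses on something with over 40 N, if the wrist force passes 120 N, or if a joint passes its speed limit or range.

## Working session

There is one attempt and no reset: what is moved stays moved. The work goes in short steps, Python scripts to look and compute and a tool call to move; the robot and the scene stay as the last step left them, time stands still between calls to the robot, and variables do not carry over. Pictures are saved under pics/ and viewed, about 8 in all and at most 12, crops included, and the job is handed in when it is done.

Besides the shell and the picture viewer there is one more tool, called after "Call:" as a command line: name --argument value ..., lists and objects as JSON in quotes. play_rows: Moves the arm, as the interface text tells. Its arguments: {"type":"object","properties":{"dp":{"type":"array"},"turn":{"type":"array"},"claw":{"type":"number"},"grip_force":{"type":"number"}},"required":["dp","turn"]}

```bash
mkdir -p pics; ls; python3 - <<'E'
from bench import *
import cv2,numpy as np
s=read_state();print(s['time'],s['ee_pos'],s['tool_rot'],s['grip_width'],grasp_offset)
im=[]
for c in ['scene','side']:
    p=capture(c);im.append(p['pixels'])
    print(c,'cam at',(-np.array(p['R']).T@p['t']).round(3))
    for q in ['cork','cup_cork','frame','bowl']:
        for f in (look_for,place_of):
            print(q,f.__name__,[(np.round(d['position'],3).tolist(),round(d['confidence'],2)) for d in f(c,q)][:3])
cv2.imwrite('pics/a.png',im[0]);cv2.imwrite('pics/b.png',im[1])
E
```

```text
pics
0.0 [ 0.24877377 -0.57266443  0.22145627] [ 0.63885331 -3.07536459 -0.00342438] 0.08682524056396944 0.0187
scene cam at [0.261 0.506 0.606]
cork call [([0.672, -0.194, 0.067], 0.37)]
cork call []
cup_cork call [([0.669, -0.195, 0.066], 0.8)]
cup_cork call [([0.66, -0.187, 0.003], 0.7)]
frame call [([0.546, -0.129, 0.026], 0.56)]
frame call [([0.577, -0.164, 0.002], 0.62), ([0.572, 0.057, 0.002], 0.57)]
bowl call [([0.583, 0.033, 0.03], 0.87)]
bowl call [([0.568, 0.056, 0.001], 0.61)]
side cam at [0.427 0.662 0.497]
cork call []
cork call []
cup_cork call [([0.666, -0.166, 0.069], 0.96)]
cup_cork call [([0.663, -0.187, 0.007], 0.79)]
frame call [([0.561, -0.13, 0.023], 0.59)]
frame call [([0.578, -0.166, 0.004], 0.94)]
bowl call [([0.574, 0.033, 0.032], 0.86)]
bowl call [([0.568, 0.056, -0.0], 0.78)]
```

View pics/a.png

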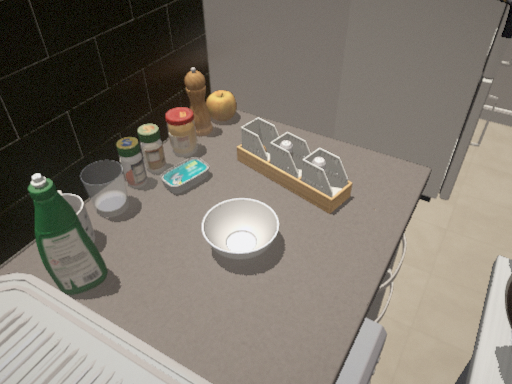

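View pics/b.png

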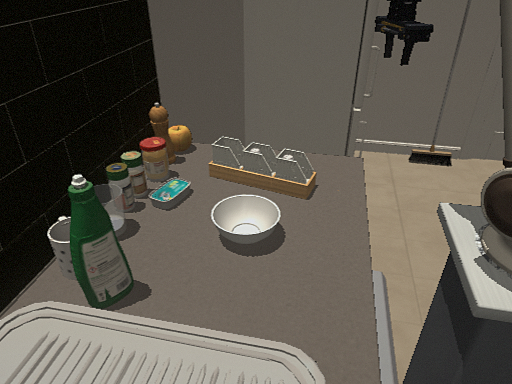

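The cork cup should be the far (left) one; shaker tops show white in the middle cup at (286,145) and the near cup at (318,161). A tall panel stands behind the organiser, so I'll locate it before swinging the arm in.

```bash
cat > h.py <<'E'
from bench import *
import numpy as np, cv2
from scipy.spatial.transform import Rotation as Ro
def ray(p,uv):
    R=np.array(p['R']);t=np.array(p['t']);K=np.array(p['intrinsics'])
    return -R.T@t, R.T@np.linalg.solve(K,[uv[0],uv[1],1.])
def onz(p,uv,z):
    c,d=ray(p,uv); return c+d*(z-c[2])/d[2]
def tri(p1,u1,p2,u2):
    (a,d),(b,e)=ray(p1,u1),ray(p2,u2)
    s=np.linalg.lstsq(np.c_[d,-e],b-a,rcond=None)[0]
    return (a+d*s[0]+b+e*s[1])/2, np.linalg.norm(a+d*s[0]-b-e*s[1])
def plan(wp,rot,pos0=None,rot0=None):
    "tool-frame rows to world pose in n rows, from measured pose"
def rows(tp,tr,n,p0,r0):
    """n equal rows from (p0,r0) to (tp,tr): tool-frame dp per row, turn"""
    rv=(r0.inv()*tr).as_rotvec()/n; st=Ro.from_rotvec(rv); d=(np.array(tp)-p0)/n; R=r0; out=[]
    for i in range(n):
        out.append(R.inv().apply(d*1000).round(1).tolist()); R=R*st
    print('dp',out,'turn',rv.round(4).tolist())
def down(yaw): # tool y-axis at world yaw, z down
    y=np.array([np.cos(yaw),np.sin(yaw),0]);z=np.array([0,0,-1.]);return Ro.from_matrix(np.c_[np.cross(y,z),y,z])
E
python3 - <<'E'
from h import *
p=capture('scene');q=capture('side')
for uv in [(435,192),(205,100),(430,165),(320,130),(255,110),(345,128)]: print('scene',uv,onz(p,uv,0).round(3))
for uv in [(365,155),(245,145)]: print('side',uv,onz(q,uv,0).round(3))
# far organiser corners at top z=.04
for uv in [(237,147),(349,183),(330,205)]: print(uv,onz(p,uv,.04).round(3))
s=p['pixels'][100:220,210:370]; t=q['pixels'][120:210,190:330]
cv2.imwrite('pics/c.png',np.vstack([cv2.resize(s,(640,480),interpolation=2)[:, :],])); 
cv2.imwrite('pics/c.png',np.hstack([cv2.resize(s,(400,300),interpolation=2),cv2.resize(t,(400,300),interpolation=2)]))
E
```

```text
scene (435, 192) [ 0.291 -0.276  0.   ]
scene (205, 100) [ 0.948 -0.355  0.   ]
scene (430, 165) [ 0.323 -0.365  0.   ]
scene (320, 130) [ 0.602 -0.374  0.   ]
scene (255, 110) [ 0.797 -0.378  0.   ]
scene (345, 128) [ 0.55  -0.415  0.   ]
side (365, 155) [ 0.311 -0.372  0.   ]
side (245, 145) [ 0.666 -0.368  0.   ]
(237, 147) [ 0.714 -0.159  0.04 ]
(349, 183) [ 0.447 -0.166  0.04 ]
(330, 205) [ 0.454 -0.085  0.04 ]
```

View pics/c.png

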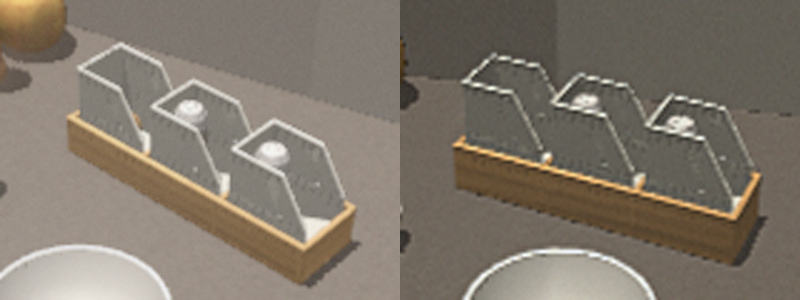

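The picture shows the three cups with their pouring ends towards the near right (robot side). The far cup holds a brownish cork at crop (140,120). The panel edge is near x≈0.31, y≈-0.37, so I'll retract, swing round it, then extend.

Call:
play_rows --dp '[[0,22.7,0],[3.2,22.5,0],[6.4,21.8,0],[9.4,20.7,0],[12.3,19.1,0],[14.9,17.1,0],[17.2,14.8,0],[19.1,12.2,0],[20.7,9.4,0],[21.8,6.4,0],[22.5,3.2,0]]' --turn '[[0,0,0.143],[0,0,0.143],[0,0,0.143],[0,0,0.143],[0,0,0.143],[0,0,0.143],[0,0,0.143],[0,0,0.143],[0,0,0.143],[0,0,0.143],[0,0,0.143]]'

```text
time: 2.1
ee_pos: [0.1491, -0.3433, 0.2227]
tool_rot: [1.734, 2.619, -0.0]
contact_force: [-0.6, -0.7, -0.1]
grip_width: 0.087
```

Call:
play_rows --dp '[[2.4,42,0],[2.4,42,0],[2.4,42,0],[2.4,42,0],[2.4,42,0],[2.4,42,0],[2.4,42,0],[2.4,42,0],[0,0,0]]' --turn '[[0,0,-0.1125],[0,0,-0.1125],[0,0,-0.1125],[0,0,-0.1125],[0,0,-0.1125],[0,0,-0.1125],[0,0,-0.1125],[0,0,-0.1125],[0,0,0]]'

```text
time: 3.0
ee_pos: [0.364, -0.0943, 0.2231]
tool_rot: [0.398, 3.114, 0.001]
contact_force: [0.7, 0.1, 0.3]
grip_width: 0.0867
```

Call:
play_rows --dp '[[-40,0,-20],[-40,0,-20],[-40,0,-20],[-40,0,-20],[0,0,0],[0,0,0]]' --turn '[[0,0,0],[0,0,0],[0,0,0],[0,0,0],[0,0,0],[0,0,0]]'

```text
time: 3.6
ee_pos: [0.5167, -0.1401, 0.3018]
tool_rot: [-0.415, -3.112, -0.0]
contact_force: [-0.5, 0.4, 0.1]
grip_width: 0.0871
```

```bash
python3 - <<'E'
from h import *
s=read_state();print(s['time'],s['ee_pos'],s['qpos'].round(3) if hasattr(s['qpos'],'round') else s['qpos']);print(Ro.from_rotvec(s['tool_rot']).as_matrix().round(3))
p=capture('wrist');print(onz(p,(256,192),0),ray(p,(256,192)))
np.savez('w1.npz',**p)
for q in ['cork','cup_cork','frame']:
    for f in (look_for,place_of):
        print(q,f.__name__,[(np.round(d['position'],3).tolist(),round(d['confidence'],2)) for d in f('wrist',q)][:3])
cv2.imwrite('pics/d.png',p['pixels'])
E
```

```text
3.6 [ 0.51666065 -0.14005182  0.30175652] [ 3.800e-02  1.840e-01 -7.400e-02 -1.000e-03 -1.314e+00 -1.874e+00]
[[-0.965  0.262 -0.002]
 [ 0.262  0.965  0.   ]
 [ 0.002  0.    -1.   ]]
[ 0.57289239 -0.14496381  0.        ] (array([ 0.44143729, -0.11887642,  0.46478626]), array([ 0.2718321 , -0.05394534, -0.96111771]))
cork call [([0.67, -0.187, 0.032], 0.73)]
cork call [([0.678, -0.189, 0.022], 0.77)]
cup_cork call [([0.668, -0.197, 0.056], 0.74)]
cup_cork call [([0.662, -0.187, 0.006], 0.84)]
frame call [([0.522, -0.137, 0.037], 0.8)]
frame call []
```

View pics/d.png

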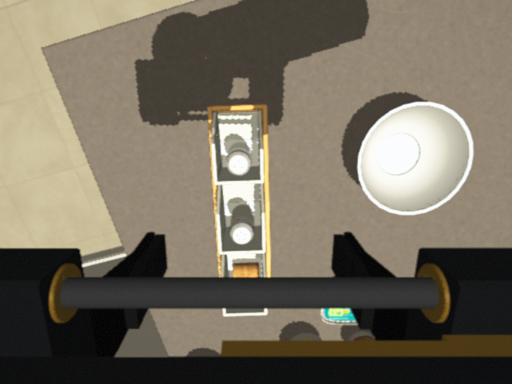

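The wrist view has the cork at (247,272) in the far cup and the shakers in the other two. The bowl is at right, around (415,157). I'll take a second wrist view closer in.

Call:
play_rows --dp '[[-40,0,10],[-40,0,10],[0,0,0],[0,0,0]]' --turn '[[0,0,0],[0,0,0],[0,0,0],[0,0,0]]'

```text
time: 4.35
ee_pos: [0.5938, -0.1602, 0.2812]
tool_rot: [-0.412, -3.112, 0.0]
contact_force: [0.0, 0.2, 0.3]
grip_width: 0.0871
```

```bash
python3 - <<'E'
from h import *
s=read_state();print(s['time'],s['ee_pos'])
p=capture('wrist');np.savez('w2.npz',**p)
w=np.load('w1.npz')
for q in ['cork','cup_cork','frame','bowl']:
    for f in (look_for,place_of):
        print(q,[(np.round(d['position'],3).tolist(),round(d['confidence'],2)) for d in f('wrist',q)][:3])
cv2.imwrite('pics/e.png',np.hstack([cv2.resize(w['pixels'][90:330,190:290],None,fx=2.5,fy=2.5,interpolation=2),cv2.resize(p['pixels'][20:320,170:370],None,fx=2,fy=2,interpolation=2)]))
E
```

```text
4.35 [ 0.59382316 -0.16016825  0.28115129]
cork [([0.672, -0.189, 0.031], 0.92)]
cork [([0.677, -0.19, 0.022], 0.6)]
cup_cork [([0.681, -0.197, 0.042], 0.61)]
cup_cork [([0.662, -0.189, 0.006], 0.79)]
frame [([0.537, -0.144, 0.036], 0.96)]
frame []
bowl [([0.571, 0.075, 0.028], 0.91)]
bowl [([0.57, 0.058, -0.001], 0.85)]
```

View pics/e.png

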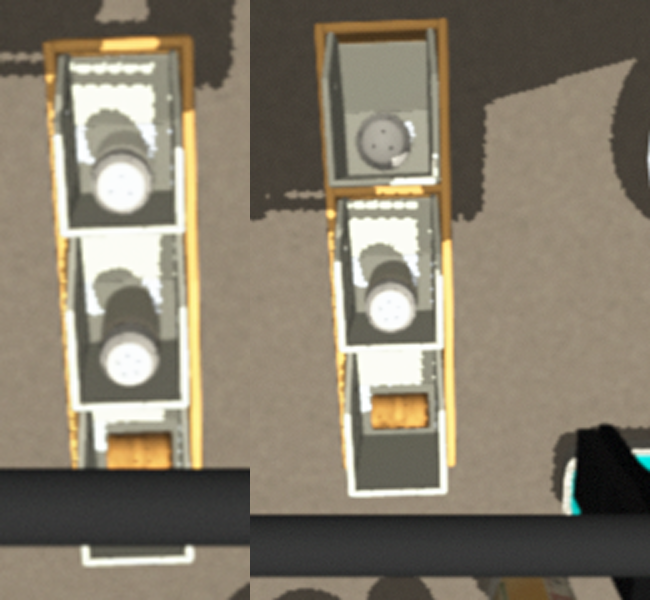

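Second wrist view: the cork lies across the far cup at crop (400,410). All three cup rims are sharp, so I'll triangulate their back corners from the two views.

```bash
python3 - <<'E'
from h import *
a=np.load('w1.npz');b=np.load('w2.npz')
A=dict(fl=(224,314.8),fr=(266.8,313.6),ml=(220.4,252.8),mr=(264.4,250.8),nl=(216,183.6),nr=(262.4,182.4))
B=dict(fl=(219.5,267.5),fr=(268.5,266),ml=(217.5,195),mr=(265,193),nl=(211,113.5),nr=(264,110))
M={}
for k in A:
    M[k]=onz(b,B[k],.09); P,e=tri(a,A[k],b,B[k]); print(k,P.round(4),round(e,4),'z.09:',onz(a,A[k],.09).round(4),M[k].round(4))
c=[(M[k+'l']+M[k+'r'])/2 for k in 'fmn']
for i,j in((0,1),(1,2),(0,2)):
    d=c[i]-c[j];print(np.degrees(np.arctan2(d[1],d[0])),np.linalg.norm(d))
print('f mid',c[0]); d=M['fl']-M['fr'];print('w',np.linalg.norm(d),np.degrees(np.arctan2(-d[0],-d[1])))
E
```

```text
fl [ 0.6967 -0.2229  0.0879] 0.0012 z.09: [ 0.6954 -0.2218  0.09  ] [ 0.6956 -0.223   0.09  ]
fr [ 0.7091 -0.1681  0.0887] 0.0007 z.09: [ 0.708  -0.1682  0.09  ] [ 0.7085 -0.1676  0.09  ]
ml [ 0.6114 -0.2011  0.0876] 0.0012 z.09: [ 0.6102 -0.2012  0.09  ] [ 0.6109 -0.2001  0.09  ]
mr [ 0.6233 -0.1496  0.0864] 0.0005 z.09: [ 0.6216 -0.1491  0.09  ] [ 0.6221 -0.1497  0.09  ]
nl [ 0.5267 -0.1821  0.0863] 0.0004 z.09: [ 0.5259 -0.1813  0.09  ] [ 0.5266 -0.1818  0.09  ]
nr [ 0.5368 -0.1295  0.0962] 0.0006 z.09: [ 0.5384 -0.13    0.09  ] [ 0.5372 -0.1291  0.09  ]
-13.402238033736104 0.08791212717410064
-12.964607286101078 0.08684605735517023
-13.184757496399303 0.1747569101425479
f mid [ 0.70204599 -0.19532085  0.09      ]
w 0.056850465035037226 13.088983447731675
```

Call:
play_rows --dp '[[0,0,0],[-20,-2.6,33],[-20,-2.6,33],[-20,-2.6,33],[-20,-2.6,33],[0,0,0],[0,0,0],[0,0,0]]' --turn '[[0,0,-0.035],[0,0,0],[0,0,0],[0,0,0],[0,0,0],[0,0,0],[0,0,0],[0,0,0]]'

```text
time: 5.6
ee_pos: [0.6701, -0.1885, 0.153]
tool_rot: [0.357, 3.118, -0.001]
contact_force: [-0.7, 0.3, 0.4]
grip_width: 0.0869
```

```bash
python3 - <<'E'
from h import *
s=read_state();r=Ro.from_rotvec(s['tool_rot']);M=r.as_matrix();print(s['time'],s['ee_pos'],np.degrees(np.arctan2(M[1,1],M[0,1])))
print('to go mm',r.inv().apply(np.array([.670,-.1885,.055])-s['ee_pos']).round(4)*1000)
p=capture('wrist');print([(np.round(d['position'],3),d['confidence']) for d in place_of('wrist','cup_cork')+look_for('wrist','cork')])
E
```

```text
5.6 [ 0.67014922 -0.18852055  0.15299309] 76.95043254547653
to go mm [ 0.5 -0.  98. ]
[(array([ 0.665, -0.186,  0.007]), 0.98), (array([ 0.678, -0.188,  0.034]), 0.82)]
```

Call:
play_rows --dp '[[0,0,20],[0,0,20],[0,0,20],[0,0,18],[0,0,12],[0,0,8],[0,0,0],[0,0,0]]' --turn '[[0,0,0],[0,0,0],[0,0,0],[0,0,0],[0,0,0],[0,0,0],[0,0,0],[0,0,0]]'

```text
time: 6.55
ee_pos: [0.6702, -0.1885, 0.0535]
tool_rot: [0.357, 3.12, -0.0]
contact_force: [0.6, -0.3, -0.3]
grip_width: 0.0871
```

Call:
play_rows --claw 0 --grip_force 25 --dp '[[0,0,0],[0,0,0],[0,0,0],[0,0,0],[0,0,0],[0,0,0],[0,0,0],[0,0,0]]' --turn '[[0,0,0],[0,0,0],[0,0,0],[0,0,0],[0,0,0],[0,0,0],[0,0,0],[0,0,0]]'

```text
time: 7.35
ee_pos: [0.6696, -0.1884, 0.0527]
tool_rot: [0.358, 3.121, -0.0]
contact_force: [0.3, 0.3, 0.8]
grip_width: 0.0555
```

Call:
play_rows --dp '[[0,0,-4],[0,0,-6],[0,0,-10],[0,0,-12],[0,0,-15],[0,0,-15],[0,0,-15],[0,0,-15],[0,0,-15],[0,0,-15],[0,0,-12],[0,0,-8],[0,0,-4],[0,0,0]]' --turn '[[0,0,0],[0,0,0],[0,0,0],[0,0,0],[0,0,0],[0,0,0],[0,0,0],[0,0,0],[0,0,0],[0,0,0],[0,0,0],[0,0,0],[0,0,0],[0,0,0]]'

```text
time: 8.75
ee_pos: [0.6697, -0.1884, 0.199]
tool_rot: [0.358, 3.121, 0.0]
contact_force: [-0.1, -0.4, -0.9]
grip_width: 0.0557
```

```bash
python3 - <<'E'
from h import *
s=read_state();print(s['time'],s['ee_pos'],s['qpos'],s['contact_force'])
im=[]
for c in ('scene','side','wrist'):
    p=capture(c); im.append(p['pixels'])
    for q in ('cork','cup_cork','bowl'): print(c,q,[(np.round(d['position'],3),round(d['confidence'],2)) for d in place_of(c,q)[:2]])
cv2.imwrite('pics/f.png',np.hstack([cv2.resize(im[0][20:220,200:360],(400,500),interpolation=2),cv2.resize(im[2][100:350,140:340],(400,500),interpolation=2)]))
E
```

```text
8.75 [ 0.66966344 -0.18841444  0.19900552] [-4.25227051e-02  5.20377240e-01  1.68834053e-01 -8.06549834e-05
 -1.21861434e+00 -1.75649505e+00] [-0.08399281 -0.39798866 -0.87311611]
scene cork []
scene cup_cork [(array([ 0.661, -0.188,  0.151]), 0.9)]
scene bowl [(array([ 0.57 ,  0.054, -0.   ]), 0.89), (array([ 0.58 , -0.165,  0.001]), 0.47)]
side cork []
side cup_cork [(array([ 0.662, -0.188,  0.148]), 0.98)]
side bowl [(array([ 0.57 ,  0.057, -0.   ]), 0.71)]
wrist cork [(array([ 0.675, -0.191,  0.166]), 0.94)]
wrist cup_cork [(array([ 0.664, -0.189,  0.151]), 0.55)]
wrist bowl [(array([0.57 , 0.058, 0.002]), 0.81), (array([ 0.667, -0.187,  0.148]), 0.29)]
```

View pics/f.png

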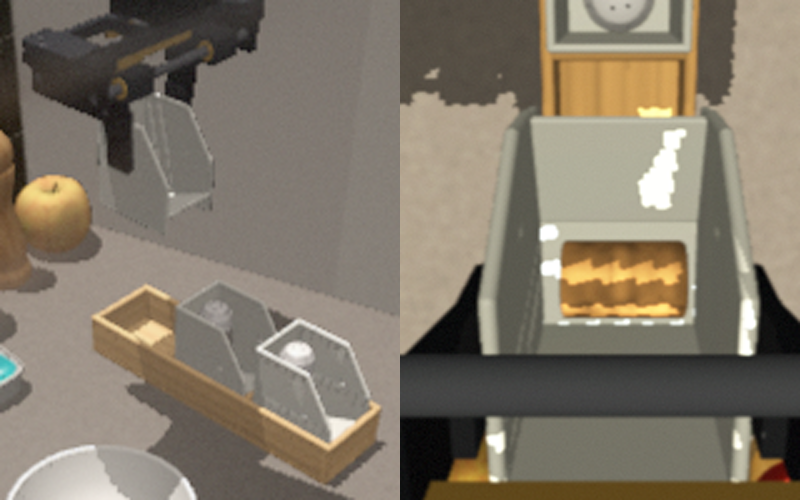

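The cork still lies in the lifted, upright cup (crop (625,280)), and the left pocket is empty. Next I'll carry it upright over the bowl.

Call:
play_rows --dp '[[3,5,0],[6,10,0],[9,16,0],[10,18,0],[10,18,0],[10,18,0],[10,18,0],[10,18,0],[10,18,0],[10,18,0],[10,18,0],[10,16,0],[7,12,0],[5,8,0],[3,5,0],[0,0,0]]' --turn '[[0,0,0],[0,0,0],[0,0,0],[0,0,0],[0,0,0],[0,0,0],[0,0,0],[0,0,0],[0,0,0],[0,0,0],[0,0,0],[0,0,0],[0,0,0],[0,0,0],[0,0,0],[0,0,0]]'

```text
time: 10.95
ee_pos: [0.5984, 0.0504, 0.1987]
tool_rot: [0.356, 3.121, 0.0]
contact_force: [-0.3, -1.1, -1.8]
grip_width: 0.0557
```

Call:
play_rows --dp '[[0,0,0],[0,0,0],[0,0,0],[0,0,0],[0,0,0],[0,0,0]]' --turn '[[0,-0.02,0],[0,-0.04,0],[0,-0.04,0],[0,-0.05,0],[0,-0.05,0],[0,0,0]]'

```text
time: 11.55
ee_pos: [0.5968, 0.0488, 0.1981]
tool_rot: [0.335, 2.925, -0.035]
contact_force: [0.5, -1.0, -1.4]
grip_width: 0.0559
```

```bash
python3 - <<'E'
from h import *
s=read_state();print(s['time'],s['ee_pos'],np.round(s['qpos'],3));print(Ro.from_rotvec(s['tool_rot']).as_matrix().round(3))
p=capture('wrist');print([(np.round(d['position'],3),round(d['confidence'],2)) for q in ('cork','bowl','cup_cork') for d in place_of('wrist',q)[:1]])
E
```

```text
11.55 [0.59684077 0.0488413  0.19806585] [ 0.412  0.268 -0.304  0.16  -0.846 -2.308]
[[-0.955  0.226  0.192]
 [ 0.222  0.974 -0.046]
 [-0.198 -0.001 -0.98 ]]
[(array([0.601, 0.05 , 0.167]), 0.77), (array([ 0.571,  0.055, -0.001]), 0.74), (array([0.601, 0.045, 0.151]), 0.95)]
```

Tilting this way uses up joint 5 too fast: -0.85 after 11°, with the limit at -0.16. I'll level the cup and turn it so it pours sideways, where the forearm roll can do the tilt.

Call:
play_rows --dp '[[0,0,0],[0,0,0],[0,0,0],[0,0,0],[0,0,0]]' --turn '[[0,0.04,0],[0,0.05,0],[0,0.05,0],[0,0.04,0],[0,0.02,0]]'

```text
time: 12.25
ee_pos: [0.6, 0.0497, 0.1984]
tool_rot: [-0.359, -3.12, -0.001]
contact_force: [0.7, -0.7, -1.1]
grip_width: 0.0557
```

Call:
play_rows --dp '[[0,0,0],[0,0,0],[0,0,0],[0,0,0],[0,0,0],[0,0,0],[0,0,0],[0,0,0],[0,0,0],[0,0,0],[0,0,0],[0,0,0],[0,0,0],[0,0,0],[0,0,0],[0,0,0],[0,0,0],[0,0,0],[0,0,0],[0,0,0]]' --turn '[[0,0,-0.04],[0,0,-0.08],[0,0,-0.11],[0,0,-0.12],[0,0,-0.12],[0,0,-0.12],[0,0,-0.12],[0,0,-0.12],[0,0,-0.12],[0,0,-0.12],[0,0,-0.12],[0,0,-0.12],[0,0,-0.12],[0,0,-0.12],[0,0,-0.12],[0,0,-0.12],[0,0,-0.1],[0,0,-0.06],[0,0,0],[0,0,0]]'

```text
time: 14.25
ee_pos: [0.5988, 0.0498, 0.1985]
tool_rot: [-2.381, 2.049, 0.0]
contact_force: [0.6, 0.5, -1.1]
grip_width: 0.0559
```

```bash
python3 - <<'E'
from h import *
s=read_state();r=Ro.from_rotvec(s['tool_rot']);M=r.as_matrix();print(s['time'],s['ee_pos'],np.round(s['qpos'],3));print(M.round(3))
xp=-M[:,0]; c=np.array([.570,.057,0])
print('x yaw',np.degrees(np.arctan2(xp[1],xp[0])),'to go',r.inv().apply(c+.031*xp+[0,0,.15]-s['ee_pos']).round(4)*1000)
p=capture('wrist');print([(np.round(d['position'],3),round(d['confidence'],2)) for q in ('cork','bowl','cup_cork') for d in place_of('wrist',q)[:1]])
E
```

```text
14.25 [0.59875123 0.0497662  0.19847917] [ 0.352  0.361 -0.09  -0.    -1.119 -0.203]
[[ 0.149 -0.989 -0.   ]
 [-0.989 -0.149  0.   ]
 [-0.     0.    -1.   ]]
x yaw 98.56791836854104 to go [-42.4  27.4  48.5]
[(array([0.6  , 0.046, 0.166]), 0.66), (array([0.599, 0.043, 0.15 ]), 0.71)]
```

Call:
play_rows --dp '[[-6,4,0],[-10,6,5],[-10,7,5],[-10,6,5],[-6,4,5],[0,0,0]]' --turn '[[0,0,0],[0,0,0],[0,0,0],[0,0,0],[0,0,0],[0,0,0]]'

```text
time: 15.05
ee_pos: [0.5642, 0.0881, 0.1777]
tool_rot: [2.383, -2.045, -0.002]
contact_force: [-0.4, -0.8, -2.2]
grip_width: 0.0556
```

Call:
play_rows --dp '[[0,0,0],[0,0,0],[0,0,0],[0,0,0],[0,0,0],[0,0,0],[0,0,0],[0,0,0],[0,0,0]]' --turn '[[0,-0.02,0],[0,-0.04,0],[0,-0.06,0],[0,-0.06,0],[0,-0.06,0],[0,-0.06,0],[0,-0.04,0],[0,-0.02,0],[0,0,0]]'

```text
time: 15.95
ee_pos: [0.5662, 0.0862, 0.1786]
tool_rot: [-2.183, 1.879, 0.397]
contact_force: [-0.2, -0.4, -1.5]
grip_width: 0.056
```

```bash
python3 - <<'E'
from h import *
s=read_state();r=Ro.from_rotvec(s['tool_rot']);M=r.as_matrix();print(s['time'],s['ee_pos'],np.round(s['qpos'],3));print(M.round(3))
xh=-M[:,0]; xh[2]=0; xh/=np.linalg.norm(xh); c=np.array([.570,.057,0])
print('tilt',np.degrees(np.arccos(-M[2,2])),'to go',r.inv().apply(c+.031*xh+[0,0,.135]-s['ee_pos']).round(4)*1000)
im=[]
for c in('scene','side'): im.append(capture(c)['pixels'])
cv2.imwrite('pics/g.png',np.hstack([cv2.resize(im[0][60:300,140:360],(400,436),interpolation=2),cv2.resize(im[1][60:300,140:360],(400,436),interpolation=2)]))
E
```

```text
15.95 [0.56621498 0.08624386 0.17855291] [ 0.221  0.363 -0.045 -0.392 -1.165  0.085]
[[ 0.139 -0.989 -0.052]
 [-0.925 -0.149  0.348]
 [-0.352 -0.    -0.936]]
tilt 20.6280710767083 to go [13.9  0.6 41.3]
```

View pics/g.png

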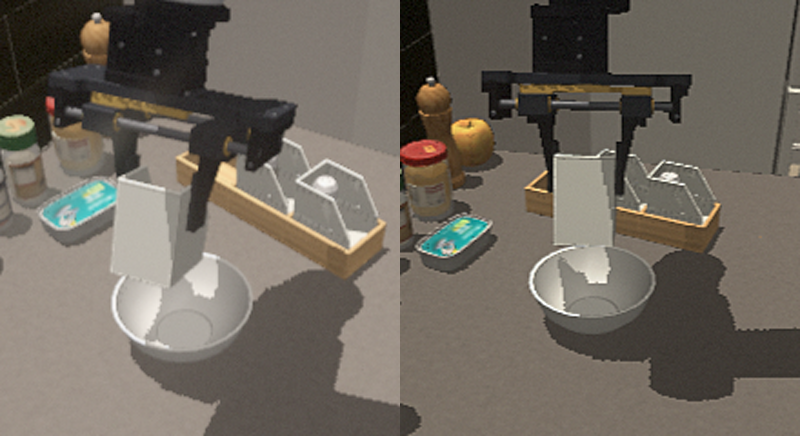

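The cup is tilted 20° over the left half of the bowl (scene crop (160,240)), with its pouring end facing the organiser. Next I'll lower it and tilt slowly further.

Call:
play_rows --dp '[[2,0,6],[4,0,12],[4,0,12],[4,0,11],[0,0,0]]' --turn '[[0,0,0],[0,0,0],[0,0,0],[0,0,0],[0,0,0]]'

```text
time: 16.55
ee_pos: [0.5638, 0.0886, 0.1323]
tool_rot: [-2.186, 1.881, 0.403]
contact_force: [-0.5, 0.6, -0.6]
grip_width: 0.0557
```

Call:
play_rows --dp '[[0,0,0],[0,0,0],[0,0,0],[0,0,0],[0,0,0],[0,0,0],[0,0,0],[0,0,0],[0,0,0],[0,0,0],[0,0,0],[0,0,0],[0,0,0],[0,0,0],[0,0,0],[0,0,0],[0,0,0],[0,0,0],[0,0,0],[0,0,0]]' --turn '[[0,-0.02,0],[0,-0.04,0],[0,-0.04,0],[0,-0.04,0],[0,-0.04,0],[0,-0.04,0],[0,-0.04,0],[0,-0.04,0],[0,-0.04,0],[0,-0.04,0],[0,-0.04,0],[0,-0.04,0],[0,-0.04,0],[0,-0.04,0],[0,-0.04,0],[0,-0.02,0],[0,0,0],[0,0,0],[0,0,0],[0,0,0]]'

```text
time: 18.55
ee_pos: [0.5654, 0.0889, 0.1356]
tool_rot: [-1.786, 1.533, 0.929]
contact_force: [-0.2, 0.5, -0.1]
grip_width: 0.056
```

```bash
python3 - <<'E'
from h import *
s=read_state();r=Ro.from_rotvec(s['tool_rot']);M=r.as_matrix();print(s['time'],s['ee_pos'],np.round(s['qpos'],3))
print('tilt',np.degrees(np.arccos(-M[2,2])))
im=[]
for c in('scene','side','wrist'):
    im.append(capture(c)['pixels'])
    for q in('cork','bowl','cup_cork'): print(c,q,[(np.round(d['position'],3),round(d['confidence'],2)) for d in place_of(c,q)[:1]])
cv2.imwrite('pics/i.png',np.hstack([cv2.resize(im[0][60:300,140:360],(400,436),interpolation=2),cv2.resize(im[2],(400,300))[:300].copy() if 0 else cv2.copyMakeBorder(cv2.resize(im[2],(400,300)),0,136,0,0,0)]))
E
```

```text
18.55 [0.56543298 0.08892291 0.13563934] [-0.103  0.587  0.069 -0.923 -1.465  0.564]
tilt 54.98585428846095
scene cork [(array([0.567, 0.06 , 0.018]), 0.57)]
scene bowl [(array([ 0.57 ,  0.055, -0.   ]), 0.6)]
scene cup_cork [(array([0.555, 0.121, 0.105]), 0.9)]
side cork [(array([0.569, 0.06 , 0.016]), 0.45)]
side bowl [(array([ 0.568,  0.056, -0.003]), 0.87)]
side cup_cork [(array([0.558, 0.122, 0.1  ]), 0.78)]
wrist cork [(array([0.57 , 0.061, 0.018]), 0.63)]
wrist bowl []
wrist cup_cork [(array([0.561, 0.121, 0.104]), 0.82)]
```

View pics/i.png

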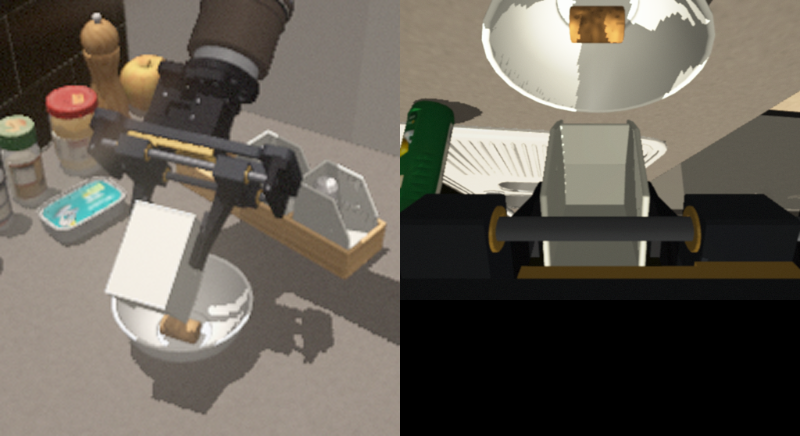

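The cork lies in the bowl (scene crop (180,328)) and the wrist view shows the cup empty. I'll raise it, level it and read the pose.

Call:
play_rows --dp '[[-5,0,-3.5],[-12,0,-8],[-12,0,-8],[-12,0,-8],[-8,0,-6]]' --turn '[[0,0,0],[0,0,0],[0,0,0],[0,0,0],[0,0,0]]'

```text
time: 19.65
ee_pos: [0.5657, 0.0892, 0.1971]
tool_rot: [-1.786, 1.532, 0.926]
contact_force: [0.9, 0.4, -0.9]
grip_width: 0.0559
```

Call:
play_rows --dp '[[0,0,0],[0,0,0],[0,0,0],[0,0,0],[0,0,0],[0,0,0],[0,0,0],[0,0,0],[0,0,0],[0,0,0],[0,0,0],[0,0,0],[0,0,0],[0,0,0]]' --turn '[[0,0.04,0],[0,0.08,0],[0,0.08,0],[0,0.08,0],[0,0.08,0],[0,0.08,0],[0,0.08,0],[0,0.08,0],[0,0.08,0],[0,0.08,0],[0,0.08,0],[0,0.08,0],[0,0.04,0],[0,0,0]]'

```text
time: 21.05
ee_pos: [0.5644, 0.0907, 0.1944]
tool_rot: [2.385, -2.043, 0.0]
contact_force: [-0.2, 0.2, -0.9]
grip_width: 0.0556
```

```bash
python3 - <<'E'
from h import *
s=read_state();r=Ro.from_rotvec(s['tool_rot']);M=r.as_matrix();print(s['time'],s['ee_pos'],np.round(s['qpos'],3))
print(M.round(4))
print('to go',r.inv().apply(np.array([.435,-.005,.10])-s['ee_pos']).round(4)*1000)
p=capture('side');print([(np.round(d['position'],3),round(d['confidence'],2)) for d in place_of('side','cup_cork')+place_of('side','cork')])
p=capture('scene');print([(np.round(d['position'],3),round(d['confidence'],2)) for d in place_of('scene','cup_cork')+place_of('scene','cork')])
E
```

```text
21.05 [0.56436145 0.09067838 0.19437049] [ 0.443  0.316 -0.169  0.    -1.086 -0.289]
[[ 1.534e-01 -9.882e-01 -5.000e-04]
 [-9.882e-01 -1.534e-01 -6.000e-04]
 [ 5.000e-04  6.000e-04 -1.000e+00]]
to go [ 74.6 142.5  94.5]
[(array([0.565, 0.083, 0.147]), 0.59), (array([0.567, 0.06 , 0.015]), 0.68)]
[(array([0.564, 0.082, 0.144]), 0.85), (array([0.564, 0.063, 0.018]), 0.84)]
```

Call:
play_rows --dp '[[5,9,0],[10,19,0],[15,28,0],[15,28,0],[15,28,0],[10,20,0],[5,10,0],[0,0,20],[0,0,30],[0,0,30],[0,0,20],[0,0,10],[0,0,0],[0,0,0]]' --turn '[[0,0,0],[0,0,0],[0,0,0],[0,0,0],[0,0,0],[0,0,0],[0,0,0],[0,0,0],[0,0,0],[0,0,0],[0,0,0],[0,0,0],[0,0,0],[0,0,0]]'

```text
time: 22.75
ee_pos: [0.4372, -0.0061, 0.0853]
tool_rot: [-2.382, 2.046, -0.002]
contact_force: [-0.2, -0.1, -1.5]
grip_width: 0.0555
```

```bash
python3 - <<'E'
from h import *
s=read_state();r=Ro.from_rotvec(s['tool_rot']);M=r.as_matrix();print(s['time'],s['ee_pos'],np.round(s['qpos'],3),s['contact_force'])
print(M.round(4)[2])
for c in('side','scene'):
    p=capture(c);print([(np.round(d['position'],3),round(d['confidence'],2)) for d in place_of(c,'cup_cork')+place_of(c,'bowl')])
E
```

```text
22.75 [ 0.43717191 -0.00609032  0.08534101] [ 0.361  0.232 -0.624  0.001 -0.713 -0.21 ] [-0.15270742 -0.10001856 -1.4536646 ]
[ 0.     -0.0016 -1.    ]
[(array([ 0.44 , -0.015,  0.035]), 0.85), (array([ 0.57 ,  0.055, -0.001]), 0.97)]
[(array([ 0.438, -0.013,  0.037]), 0.72), (array([0.57 , 0.054, 0.002]), 0.78)]
```

Call:
play_rows --dp '[[0,0,10],[0,0,12],[0,0,8],[0,0,4],[0,0,2],[0,0,0],[0,0,0]]' --turn '[[0,0,0],[0,0,0],[0,0,0],[0,0,0],[0,0,0],[0,0,0],[0,0,0]]'

```text
time: 23.75
ee_pos: [0.4365, -0.0062, 0.0488]
tool_rot: [-2.382, 2.047, -0.001]
contact_force: [0.3, -0.0, -1.8]
grip_width: 0.0562
```

Call:
play_rows --dp '[[0,0,1],[0,0,1],[0,0,0],[0,0,0]]' --turn '[[0,0,0],[0,0,0],[0,0,0],[0,0,0]]'

```text
time: 24.15
ee_pos: [0.4362, -0.0063, 0.0467]
tool_rot: [-2.383, 2.047, -0.0]
contact_force: [0.5, -0.2, -0.8]
grip_width: 0.0559
```

Call:
play_rows --dp '[[0,0,1],[0,0,0],[0,0,0]]' --turn '[[0,0,0],[0,0,0],[0,0,0]]'

```text
time: 24.45
ee_pos: [0.4363, -0.0062, 0.0465]
tool_rot: [-2.383, 2.047, -0.001]
contact_force: [-3.1, 1.6, 7.2]
grip_width: 0.0557
```

Contact at 7 N upwards, so the cup stands. I'll release it and back off straight up.

Call:
play_rows --claw 1 --dp '[[0,0,0],[0,0,0],[0,0,0],[0,0,0],[0,0,0],[0,0,0],[0,0,0],[0,0,0]]' --turn '[[0,0,0],[0,0,0],[0,0,0],[0,0,0],[0,0,0],[0,0,0],[0,0,0],[0,0,0]]'

```text
time: 25.25
ee_pos: [0.4362, -0.0063, 0.0456]
tool_rot: [2.383, -2.047, -0.0]
contact_force: [0.3, 0.5, -0.4]
grip_width: 0.0866
```

Call:
play_rows --dp '[[0,0,-5],[0,0,-10],[0,0,-20],[0,0,-25],[0,0,-25],[0,0,-25],[0,0,-25],[0,0,-15],[0,0,0],[0,0,0],[0,0,0]]' --turn '[[0,0,0],[0,0,0],[0,0,0],[0,0,0],[0,0,0],[0,0,0],[0,0,0],[0,0,0],[0,0,0],[0,0,0],[0,0,0]]'

```text
time: 26.35
ee_pos: [0.4354, -0.0065, 0.1947]
tool_rot: [2.381, -2.047, -0.002]
contact_force: [0.6, 0.1, 0.5]
grip_width: 0.0869
```

```bash
python3 - <<'E'
from h import *
s=read_state();print(s['time'],s['ee_pos'],s['contact_force'],s['grip_width'])
im=[]
for c in('scene','side'):
    im.append(capture(c)['pixels'])
    for q in('cork','bowl','cup_cork'): print(c,q,[(np.round(d['position'],3),round(d['confidence'],2)) for d in place_of(c,q)[:2]])
cv2.imwrite('pics/j.png',np.hstack([cv2.resize(im[0][60:340,140:400],(400,431)),cv2.resize(im[1][60:340,140:400],(400,431))]))
E
```

```text
26.35 [ 0.43538047 -0.00646126  0.19471081] [0.64539977 0.07990488 0.45809745] 0.08694060583532286
scene cork [(array([0.565, 0.063, 0.019]), 0.66)]
scene bowl [(array([0.572, 0.053, 0.004]), 0.66)]
scene cup_cork [(array([ 0.436, -0.012,  0.   ]), 0.91)]
side cork [(array([0.566, 0.062, 0.017]), 0.44)]
side bowl [(array([ 0.567,  0.055, -0.001]), 0.86), (array([ 0.439, -0.015, -0.001]), 0.46)]
side cup_cork [(array([ 0.438, -0.014, -0.003]), 0.77)]
```

View pics/j.png

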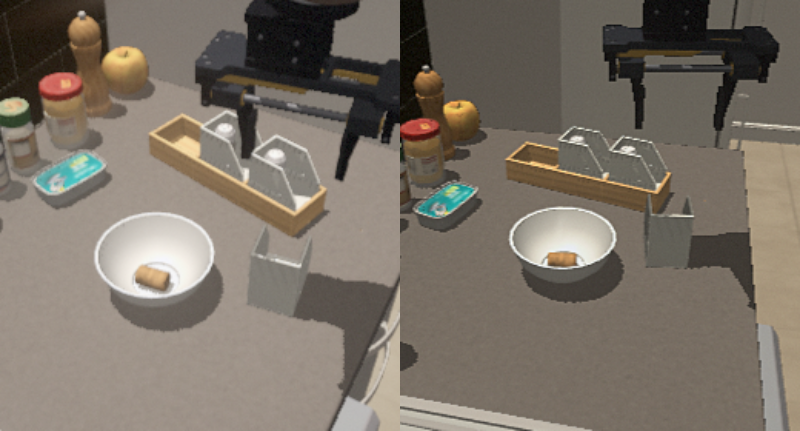

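The cup stands upright on the worktop (scene crop (280,275)), the cork lies in the bowl (152,278), and the gripper is clear of everything.

```bash
python3 -c "
from bench import *
print(close_job())"
```

```text
the job is handed in; nothing more can be done
None
```

The job is done and handed in at about 26.5 s of the 56 s allowed. I lifted the far cup straight up out of the organiser with the cork in it, tipped the cork into the bowl at 55°, and stood the empty cup upright at about (0.44, -0.01).

**Last checks:** The final pictures and both fixed cameras agree:
- The cork is at (0.565, 0.063, 0.018), inside the bowl.
- The bowl has stayed at (0.57, 0.055).
- The cup's underside is at z ≈ 0, clear of both the bowl and the organiser.
- The gripper is open about 0.19 m above the worktop and touching nothing. The highest force reading I saw was about 8 N, when the cup was set down.

**What went differently:** My first tilt, towards the robot, used up joint 5's range too fast. I levelled the cup with the cork still in it, turned it, and poured sideways. No check failed, though the networks' positions differed from each other by a few millimetres.

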